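# Serve the tasting dish, fork first

### The arm

A 7-joint arm with a two-finger parallel gripper is mounted at the origin on the work surface. World frame = base frame: x ahead of the robot, y to its left, z up, the work surface at z = 0. Lengths are in m, angles in rad, forces in N, time in s.
With the tool pointing down it reaches from about 0.425 to 0.95 m from the base axis. Payload 4.7 kg.
Tool frame: the origin (TCP) lies between the finger pads; the fingertips stand 25 mm ahead of it and the grasp point (between the pads) lies 6 mm ahead of it; z points along the fingers, y is the line along which they close (so a half turn about z gives the same grasp; the last joint's range is limited). The gripper opens to 85 mm and grips with 20 to 120 N. Pads are 22 mm wide; open, the fingers measure 114 mm over their backs; the gripper's body (76 mm by 85 mm) begins 54 mm behind the grasp point. The pads swing forward as they close: fully open they stand 13 mm farther back than shut.
Start: joints at [1.087, 0.469, -0.049, 1.532, 0.024, 1.141, -0.082], TCP at [0.297, -0.606, 0.256] pointing down, gripper open.
Joint ranges: [-2.59, 2.59], [-0.33, 1.99], [-1.39, 1.29], [0.1, 2.45], [-1.04, 4.18], [0.21, 1.99], [-2.66, 2.66]. Speed limits (rad/s): [2.57, 2.57, 3.14, 3.14, 3.14, 3.14, 3.14].

### API

Orientations are given as a 3x3 rotation matrix whose columns are the frame's x, y, z axes.
In Python, from rig import * gives the robot as it stands. Calls block until the motion is done:
- movep(position, orientation): joint-space move of the TCP to a pose.
- move_l(position, attitude=None, feed=0.15, until_force=None): straight line of the TCP; attitude=None keeps the orientation; feed is the mean speed in m/s. With until_force (N) it stops when the force on the tool has changed by that much, and returns True; else False.
- move_joints(angles): joint-space move.
- command_gripper(opening, newtons=None): finger opening in m; newtons is the grip in N (None keeps the last); returns when the fingers have stopped.
- sleep(seconds).
- inverse_kinematics(position, orientation): joint angles nearest the present ones, or None.
- sense(): the state.
- camera(name): name is "scene" or "top" or "wrist"; returns (picture, depth): 480x640x3 uint8, red, green, blue; 480x640 float32, m along the optical axis (not along the pixel's ray), 0 where there is no reading.
- camera_params(name): a dict with "K" (3x3 intrinsics, pixels), "position" and "rotation" of the camera in the world; the wrist camera has in their place "tool_from_camera" (4x4, takes a point from camera to tool coordinates, whose origin is the TCP and whose axes are the flange's). Camera axes: x right, y down, z forward; pixel columns grow to the right and rows downward; lengths in m; the calibration is good to about 2 mm. A picture is of the moment at which its call begins: read the wrist's pose just before it. camera_params takes no time and is no camera call.
A pose or a line that the arm cannot do raises Unreachable and nothing moves.
- finish_job(): hands the job in; it is judged then, once.
The state is a dict: "time_s": time; "joint_pos": joint angles; "qd": joint speeds; "joint_efforts": joint torques, N m; "position": TCP position; "tcp_rot": TCP orientation; "wrist_force": force on the tool from outside, world axes, zero at the start; "ft_torque": the same for the moment, N m; "finger_gap": finger opening in m; "gripper_force": force on a finger pad.
Only numpy, scipy, OpenCV 4.12 (cv2) and the standard library are available. Lean on these libraries where they do the work, as an engineer would, in place of code of your own. Each camera call takes 0.05 s, during which the arm holds its last target. There are 200 camera calls.

### The job

Make up the tasting dish for the cook on the kitchen side of the shelf (the far edge, opposite the robot): set the blue-tipped fork tines-down through the eye on the side of the stoneware dish until its collar rests on the eye, without dropping it, and let it go. Then lift the dish by its stub handle about a hand's breadth off the shelf, and up there give it a quarter turn so that the eye with the fork points straight at the kitchen edge, keeping the dish level and the loose potato in the middle all the while. Finish still holding it there, over much the same spot, steady and level, ready for the cook to take; leave everything else as it stands.

Things in the scene. Friction and masses are not known exactly. Their poses are not given: they have to be found in the camera images.
- dish: round blue-grey stoneware tasting dish, 116 mm across, 32 mm high, about 220 g, loose on the shelf. Origin: centre of its underside. x axis: from centre to fork eye; -x to stub handle; z up. Inside, a shallow dished floor rising 8 degrees from the middle (lowest point 6 mm above the underside). Starts crosswise: eye roughly to the robot's left (+y), handle to the right.
- fork_eye (a point): centre of the top face of the dish's fork eye: an upright through-hole, 13 mm wide and 16 mm deep, in a round lug 29 mm across, 72 mm from the dish's centre; its top is 38 mm above the dish's underside.
- dish_handle (a point): grip point of the stub handle, 85 mm from the dish's centre on the side away from the eye: a straight bar with flat upright sides, 16 mm wide, 20 mm high (18 to 38 mm above the underside), running radially and sticking out to 121 mm from the centre. This point is the middle of its height, 28 mm above the underside, and is clear on both sides and above.
- dish_middle (a point): where the centre of the potato is when it lies in the middle of the dish: on the dish's axis, 22 mm above its underside.
- potato_center (a point): centre of the potato, a loose round yellow ball 32 mm across, 20 g, lying in the middle of the dish. It rolls freely.
- fork_blue: blue-tipped tasting fork, 152 mm long, 40 g, upright, tines down, in one of the block's three holes (which one varies). Origin: on its axis, underside of its steel collar; z up along the handle. Collar 18 mm across, 4 mm thick; below it a 9.4 mm round ferrule 18 mm long, then tines tapering to a 4 mm point 34 mm below the origin; above it a dark round handle, top 33 mm blue, to 118 mm.
- fork_blue_grip (a point): grip point of the blue fork, on its axis 88 mm above the collar's underside (30 mm below the top): a round handle 14 mm thick.
- fork_blue_tip (a point): point of the blue fork's tines, 34 mm below the collar's underside.
- fork_block: fixed beech block, 150 mm long (its x axis) by 60 mm wide by 50 mm high, with three holes 50 mm apart along its length holding the forks; their collars rest on its top. Origin: centre of its underside.
- fork_red: the same fork with a red tip, in the block; to be left alone. Origin as for the blue one.
- fork_yellow: the same fork with a yellow tip, in the block; to be left alone. Origin as for the blue one.
- shelf: the white laminate shelf that everything stands on, top at height 0. Its x axis points straight from the robot to the kitchen edge (the far edge, where the burner stand is), y to the robot's left.
- tiers: fixed stack of three grey plastic tiers on the right, 270 by 244 mm, about 235 mm high, the middle one sliding out towards the robot on runners. Origin: centre of its underside.
- tier_slide (a joint): how far the middle tier is slid out towards the robot, 0 to 0.14 m; leave it as it is.
- pot: black enamel fondue pot, 168 mm across and 85 mm high, in the top tier. Origin: centre of its underside.
- burner_cap: chrome burner cap, 68 mm across, 42 mm high, on the shelf. Origin: centre of its underside.
- kirsch: green bottle, 64 mm across, 240 mm high. Origin: centre of its underside.
- pepper_mill: dark wooden pepper mill, 54 mm across, 158 mm high. Origin: centre of its underside.
- cornichons: glass jar with a green lid, 72 mm across, 100 mm high. Origin: centre of its underside.
Mind the look-alikes: they are no part of the job. What is shaped like the dish but green or purple is not meant.

How it is judged:
On the way, in this order (a step that is already met when the one before it is completed fails the run):
1. the blue fork stands in the dish's eye, collar down on it, let go, the dish still on the shelf (distance between fork_blue and fork_eye below 0.006 m and angle between the z axis of fork_blue and the z axis of dish, either way round below 0.25 rad and contact force between fork_blue and the fingers below 0.05 N and height (world z) of dish below 0.008 m), for 0.2 s.
2. the dish is held up by its handle, at least 5 cm off the shelf, level, still crosswise, the potato in the middle and the fork in the eye (height (world z) of dish above 0.05 m and contact force between dish and the fingers above 1 N and distance between the grasp point and dish_handle below 0.05 m and angle between the x axis of dish and the y axis of shelf, either way round below 0.6 rad and angle between dish's own z axis and vertical below 0.14 rad and distance between fork_blue and fork_eye below 0.008 m and distance between potato_center and dish_middle below 0.012 m), for 0.1 s.
At the end, for the whole second after the job is handed in: Gripper holds the dish by its handle, nothing else carrying it, 5 to 18 cm up, within 22 cm of its start, steady, level to 7 degrees; eye within 11 degrees of straight to the kitchen edge; potato within 10 mm of the middle; blue fork in the eye, collar down (8 mm), free of the gripper (height (world z) of dish between 0.05 and 0.18 m and contact force between dish and the fingers above 1 N and distance between the grasp point and dish_handle below 0.05 m and angle between the x axis of dish and the x axis of shelf, either way round below 0.2 rad and angle between dish's own z axis and vertical below 0.12 rad and linear speed of dish below 0.02 m/s and angular speed of dish below 0.1 rad/s and distance between potato_center and dish_middle below 0.01 m and distance between fork_blue and fork_eye below 0.008 m and contact force between fork_blue and the fingers below 0.05 N and contact force between dish and shelf below 0.05 N and contact force between dish and tiers below 0.05 N and contact force between dish and fork_block below 0.05 N and y of tiers in the frame of dish below -0.05 m and distance of dish from where it was at the start of the episode below 0.22 m); the arm keeps its last pose, push and grip.
It fails at once if the potato rolls more than 20 mm from the middle of the dish (distance between potato_center and dish_middle above 0.02 m).
It fails at once if the dish is tilted more than 14 degrees (angle between dish's own z axis and vertical above 0.25 rad).
It fails at once if the blue fork is dropped (contact force between fork_blue and the fingers below 0.01 N and linear speed of fork_blue above 0.5 m/s).
It fails at once if another fork is disturbed (distance of any of fork_red, fork_yellow from where it was at the start of the episode above 0.02 m).
It fails at once if a bystander or the sliding tier is moved (distance of any of pot, burner_cap, kirsch, pepper_mill, cornichons from where it was at the start of the episode above 0.03 m or velocity of joint tier_slide above 0.03 m/s or velocity of joint tier_slide below -0.03 m/s).
It also fails if it takes over 69 s, if anything falls off the work surface, if the arm or the gripper's body presses on something with over 40 N, if the wrist force passes 120 N, or if a joint passes its speed limit or range.

## Working session

There is one attempt and no reset: what is moved stays moved. The work goes in short steps, each a Python script; the robot and the scene stay as the last script left them, time stands still between calls to the robot, and variables do not carry over. Pictures are saved under pics/ and viewed, at most 10 in all, crops included, and the job is handed in when it is done.

```bash
mkdir -p pics; ls; python3 - <<'E'
from rig import *
import cv2,numpy as np
for n in ("scene","top"):
    p,d=camera(n); cv2.imwrite(f"pics/{n}0.png",p[...,::-1]); np.savez(f"{n}0.npz",p=p,d=d)
    c=camera_params(n); print(n,c)
print(camera_params("wrist"))
s=sense();print(s["time_s"],s["position"],s["tcp_rot"],s["finger_gap"])
E
```

```text
pics
scene {'K': array([[480.51002325,   0.        , 323.02913808],
       [  0.        , 480.51002325, 239.93599914],
       [  0.        ,   0.        ,   1.        ]]), 'position': array([ 1.09073616, -0.71811564,  1.0887638 ]), 'rotation': array([[ 0.78171572,  0.4459685 , -0.43592733],
       [ 0.62341133, -0.57753077,  0.52708304],
       [-0.01669901, -0.68379113, -0.72948669]])}
top {'K': array([[462.13175197,   0.        , 315.31552644],
       [  0.        , 462.13175197, 237.92177757],
       [  0.        ,   0.        ,   1.        ]]), 'position': array([ 0.29619105, -0.03342926,  1.34574414]), 'rotation': array([[-8.64690308e-04, -9.78260945e-01,  2.07375930e-01],
       [-9.99996631e-01,  3.38323377e-04, -2.57367790e-03],
       [ 2.44756845e-03, -2.07377456e-01, -9.78257941e-01]])}
{'K': array([[430.83219084,   0.        , 320.65727036],
       [  0.        , 430.83219084, 224.92574854],
       [  0.        ,   0.        ,   1.        ]]), 'tool_from_camera': array([[-9.37243935e-05, -9.62346744e-01, -2.71824826e-01,
         6.93712466e-02],
       [ 9.99999895e-01,  3.17141894e-05, -4.57075362e-04,
         8.08664629e-04],
       [ 4.48485690e-04, -2.71824840e-01,  9.62346640e-01,
        -1.18922473e-01],
       [ 0.00000000e+00,  0.00000000e+00,  0.00000000e+00,
         1.00000000e+00]])}
0.1 [ 0.29631879 -0.60595761  0.25537405] [[ 8.98328468e-01  4.39323659e-01 -8.28430437e-04]
 [ 4.39324435e-01 -8.98327145e-01  1.54309290e-03]
 [-6.62843317e-05 -1.75015401e-03 -9.99998466e-01]] 0.08517721386681243
```

View pics/top0.png

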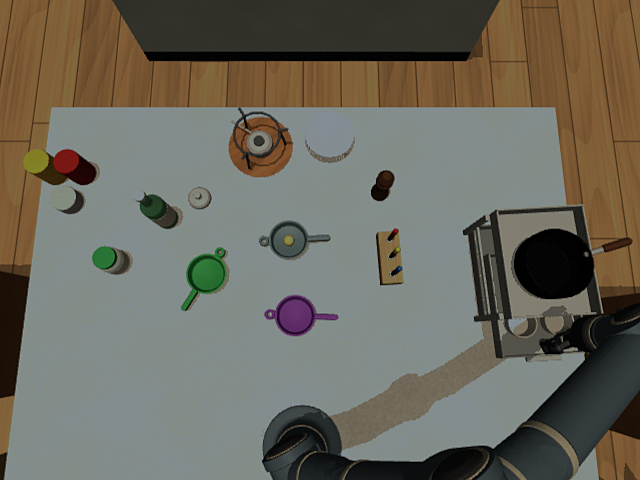

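View pics/scene0.png

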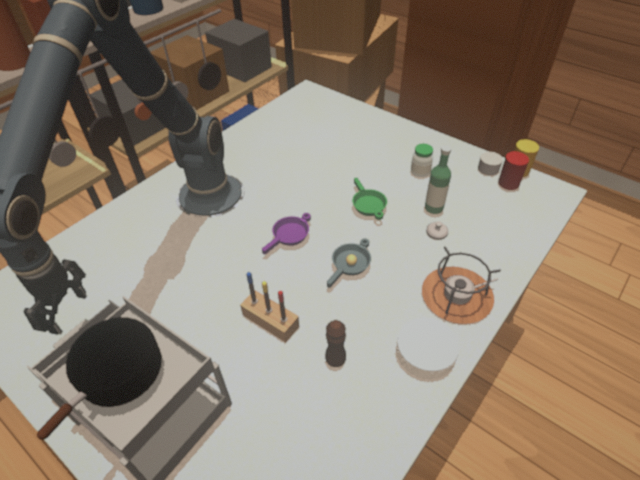

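The blue-grey dish with potato is at top (289,240), eye (264,241) on the left, handle (320,238) on the right. The look-alikes are green (207,272) and purple (295,315), both the wrong colour. In the block, the forks have red (394,233), yellow (397,250) and blue (399,269) tips; blue is nearest the robot. I'll measure and confirm these in a crop.

```bash
cat > h.py <<'E'
from rig import *
import cv2,numpy as np
def ray(c,R,t,uv):
    K=c["K"]; return R@np.array([(uv[0]-K[0,2])/K[0,0],(uv[1]-K[1,2])/K[1,1],1.0])
def atz(uv,z,cam="top",pose=None):
    c=camera_params(cam)
    R,t=pose if pose else (c["rotation"],c["position"])
    r=ray(c,R,t,uv); return t+r*(z-t[2])/r[2]
def wpose():
    s=sense(); T=np.array(camera_params("wrist")["tool_from_camera"])
    R=np.array(s["tcp_rot"]); return R@T[:3,:3], R@T[:3,3]+s["position"]
def proj(P,R,t,K):
    q=(np.asarray(P)-t)@R; return (q@K.T)[...,:2]/q[...,2:]
def down(yaw): # tool y (closing line) at angle yaw in world xy, z down
    y=np.array([np.cos(yaw),np.sin(yaw),0]); z=np.array([0,0,-1.]); return np.column_stack([np.cross(y,z),y,z])
E
python3 - <<'E'
from h import *
for n,uv,z in [("eye",(264,241),.038),("dish",(289,240),.032),("handle end",(329,238),.038),("potato",(289,240),.022),("blue top",(398.5,269),.168),("yel",(397,250),.168),("red",(395,232),.168),("blk",(377,232),.05),("blk",(399,232),.05),("blk",(403,283),.05),("blk",(381,285),.05),("purple",(295,315),.03),("mill",(385,180),.15)]:
    print(n,atz(uv,z).round(3))
p=np.load("top0.npz")["p"][200:300,240:420,::-1]
cv2.imwrite("pics/crop.png",cv2.resize(p,None,fx=4.4,fy=4.4,interpolation=cv2.INTER_CUBIC))
E
```

```text
eye [0.564 0.111 0.038]
dish [0.569 0.04  0.032]
handle end [ 0.573 -0.076  0.038]
potato [0.571 0.04  0.022]
blue top [ 0.464 -0.25   0.168]
yel [ 0.514 -0.248  0.168]
red [ 0.562 -0.245  0.168]
blk [ 0.588 -0.214  0.05 ]
blk [ 0.588 -0.277  0.05 ]
blk [ 0.441 -0.283  0.05 ]
blk [ 0.436 -0.221  0.05 ]
purple [0.354 0.02  0.03 ]
mill [ 0.711 -0.226  0.15 ]
```

View pics/crop.png

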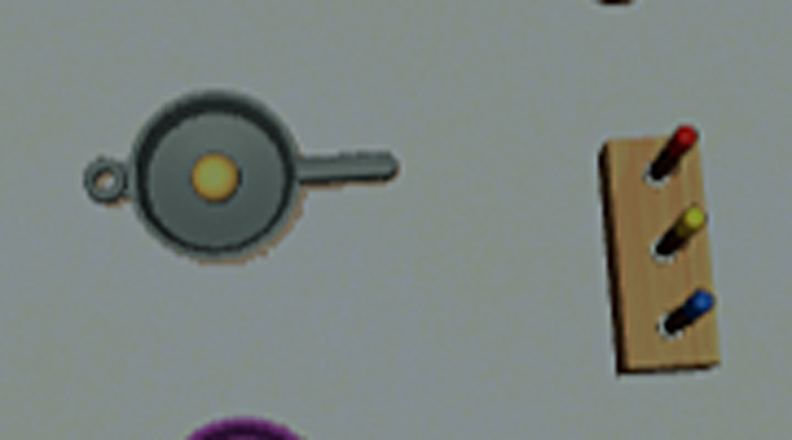

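The crop confirms it: the potato dish is blue-grey, its eye is at crop (106,180) and its handle runs right to (395,165). The blue fork is at the robot end of the block, at crop (703,302). I'll go there with the wrist camera next.

```bash
python3 - <<'E'
from h import *
s=sense(); p=np.array(s["position"])
move_l(p+[0,0,.14],feed=.3)
best=None
for yaw in (np.pi/2+.05,-np.pi/2+.05):
    q=inverse_kinematics([.464,-.25,.36],down(yaw)); print(yaw,None if q is None else np.round(q,2))
for c,n in (([.57,-.045,.15],"handle"),([.485,.04,.15],"final")):
    for yaw in (0,np.pi,np.pi/2,-np.pi/2):
        q=inverse_kinematics(c,down(yaw)); print(n,yaw,None if q is None else np.round(q,2))
yaw=min((np.pi/2+.05,-np.pi/2+.05),key=lambda y:abs(inverse_kinematics([.464,-.25,.36],down(y))[6]))
movep([.464,-.25,.33],down(yaw))
w=wpose();pic,d=camera("wrist");cv2.imwrite("pics/w1.png",pic[...,::-1]);np.savez("w1.npz",R=w[0],t=w[1],d=d,p=pic)
print(yaw,sense()["time_s"],sense()["position"])
E
```

```text
1.6207963267948966 [ 0.96  0.2  -0.63  1.71  0.12  1.27  1.92]
-1.5207963267948965 [ 0.59  0.16 -0.2   1.73  0.03  1.26 -1.14]
handle 0 [ 0.42  0.48 -0.54  1.87  0.31  0.88 -0.27]
handle 3.141592653589793 [-0.76  0.67  1.11  1.93 -0.72  1.01 -2.45]
handle 1.5707963267948966 [ 0.52  0.51 -0.68  1.86  0.4   0.91  1.22]
handle -1.5707963267948966 [ 0.28  0.44 -0.36  1.87  0.2   0.86 -1.75]
final 0 [ 0.43  0.39 -0.74  2.05  0.35  0.83 -0.51]
final 3.141592653589793 [ 0.73  0.58 -1.17  2.04  0.65  0.97  2.35]
final 1.5707963267948966 [ 0.55  0.44 -0.89  2.04  0.45  0.86  0.97]
final -1.5707963267948966 [ 0.31  0.35 -0.57  2.05  0.26  0.8  -1.99]
-1.5207963267948965 2.25 [ 0.46369999 -0.25139601  0.32993653]
```

View pics/w1.png

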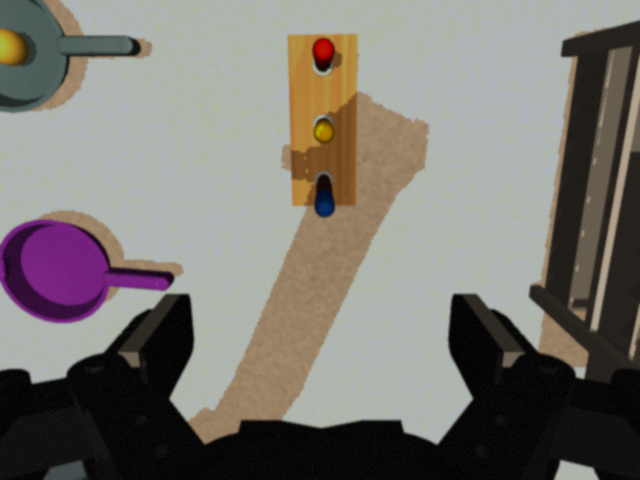

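The wrist view shows the fork heads in a row: blue (325,206), yellow (324,130), red (323,47), with collars at about (323,179) blue and (323,68) red.

```bash
python3 - <<'E'
from h import *
f=np.load("w1.npz");W=(f["R"],f["t"])
for n,uv,z in [("blue top",(325,208),.168),("yel top",(324,131),.168),("red top",(323,47),.168),("blue col",(323.5,180),.054),("red col",(322.5,67),.054),("b1",(292,206),.05),("b2",(356,206),.05),("b3",(289,35),.05),("b4",(357,35),.05)]:
    print(n,atz(uv,z,"wrist",W).round(4))
c=camera_params("wrist");print(proj([.464,-.25,.168],*W,c["K"]))
m=f["p"].astype(int); b=(m[...,2]>m[...,0]+30)&(m[...,2]>60)
v,u=np.nonzero(b); k=(abs(u-325)<25)&(abs(v-200)<30); print(u[k].min(),u[k].max(),u[k].mean(),v[k].min(),v[k].max())
print(f["d"][198:216:4,325])
E
```

```text
blue top [ 0.4659 -0.2546  0.168 ]
yel top [ 0.5162 -0.2514  0.168 ]
red top [ 0.566  -0.2483  0.168 ]
blue col [ 0.465  -0.2543  0.054 ]
red col [ 0.5632 -0.2486  0.054 ]
b1 [ 0.4379 -0.2257  0.05  ]
b2 [ 0.4409 -0.2865  0.05  ]
b3 [ 0.5879 -0.2187  0.05  ]
b4 [ 0.5907 -0.2768  0.05  ]
[318.06219489 210.37423388]
317 332 324.4009900990099 200 216
[0.29016572 0.2863115  0.28711295 0.2867094  0.28834483]
```

```bash
python3 - <<'E'
from h import *
yaw=-np.pi/2+.058; D=down(yaw); x,y=.465,-.2545
movep([x,y,.25],D); move_l([x,y,.144],feed=.12)
print(command_gripper(0.0,40)); s=sense(); print(s["finger_gap"],s["gripper_force"],s["wrist_force"],s["position"])
if s["finger_gap"]>.008:
    move_l([x,y,.33],feed=.12)
    movep([.49,.05,.33],D); sleep(.3)
    w=wpose();pic,d=camera("wrist");cv2.imwrite("pics/w2.png",pic[...,::-1]);np.savez("w2.npz",R=w[0],t=w[1],d=d,p=pic)
s=sense();print(s["time_s"],s["position"],s["finger_gap"])
E
```

```text
False
0.013077025031156915 38.88247249647975 [-0.22585592 -0.49265237  0.91020503] [ 0.4651179  -0.25438403  0.14414643]
7.575 [0.49011721 0.04933034 0.32995212] 0.013430417016186587
```

View pics/w2.png

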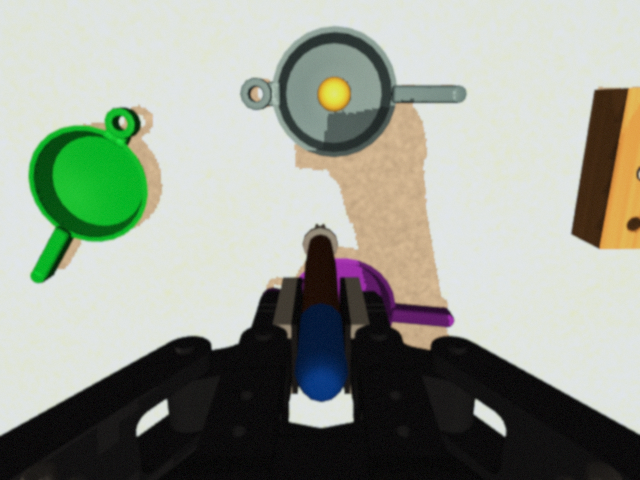

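Blue fork held. The dish rim is centred at about (335,91), the eye at (257,93), the handle end at (466,93), the potato at (334,93) and the fork tines at (320,228). I'll refine this numerically and view a crop.

```bash
python3 - <<'E'
from h import *
f=np.load("w2.npz");W=(f["R"],f["t"]);K=camera_params("wrist")["K"]
for n,uv,z in [("eye",(256.5,93),.038),("rim",(335,91),.032),("hend",(466,93.5),.038),("hstart",(400,93.5),.038),("potato",(334,93),.022)]:
    print(n,atz(uv,z,"wrist",W).round(4))
s=sense();R=np.array(s["tcp_rot"])
ax=lambda h: np.array(s["position"])+R[:,2]*(.006+.088-h)
print("tip exp",proj(ax(-.034),*W,K),"collar top exp",proj(ax(.004),*W,K),"top exp",proj(ax(.118),*W,K))
A=cv2.resize(f["p"][60:125,230:300,::-1],None,fx=6,fy=6,interpolation=cv2.INTER_CUBIC)
B=cv2.resize(f["p"][215:280,285:355,::-1],None,fx=6,fy=6,interpolation=cv2.INTER_CUBIC)
cv2.imwrite("pics/c2.png",np.hstack([A[:390],B[:390]])[:,:800])
E
```

```text
eye [0.5653 0.1116 0.038 ]
rim [0.5712 0.04   0.032 ]
hend [ 0.5756 -0.0793  0.038 ]
hstart [ 0.5722 -0.0192  0.038 ]
potato [0.5697 0.0405 0.022 ]
tip exp [319.53928744 224.7656316 ] collar top exp [319.3246136  244.98247318] top exp [317.82642837 386.0735939 ]
```

View pics/c2.png

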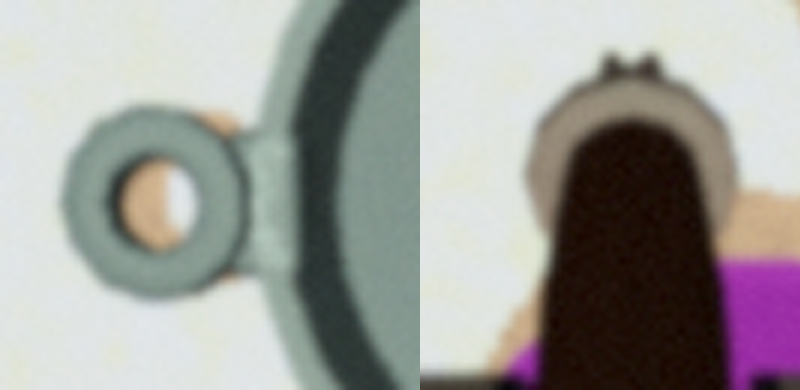

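Eye ring centre is at (255.7,93.7) and the collar centre is at (320.3,243.8), about 0.5 mm from its expected position. The fork is straight. I'll hover over the eye and check before lowering.

```bash
python3 - <<'E'
from h import *
D=down(-np.pi/2+.058); p=[.564,.113]
movep(p+[.25],D); move_l(p+[.178],feed=.12); sleep(.3)
w=wpose();pic,d=camera("wrist");np.savez("w3.npz",R=w[0],t=w[1],d=d,p=pic)
s=sense();R=np.array(s["tcp_rot"]);K=camera_params("wrist")["K"]
ax=lambda h: np.array(s["position"])+R[:,2]*(.006+.088-h)
print(s["position"],"tip exp",proj(ax(-.034),*w,K),"collar",proj(ax(.004),*w,K),"eye exp",proj([.5646,.1123,.038],*w,K),s["time_s"],s["wrist_force"])
cv2.imwrite("pics/w3.png",cv2.resize(pic[150:290,240:420,::-1],None,fx=4.4,fy=4.4,interpolation=cv2.INTER_CUBIC)[:600,:800])
E
```

```text
[0.56421482 0.11306014 0.17844734] tip exp [319.93421391 224.79971369] collar [319.78396839 244.98445376] eye exp [321.24487086 219.03515412] 9.2417 [ 1.09093109  0.42102314 -0.59579641]
```

View pics/w3.png

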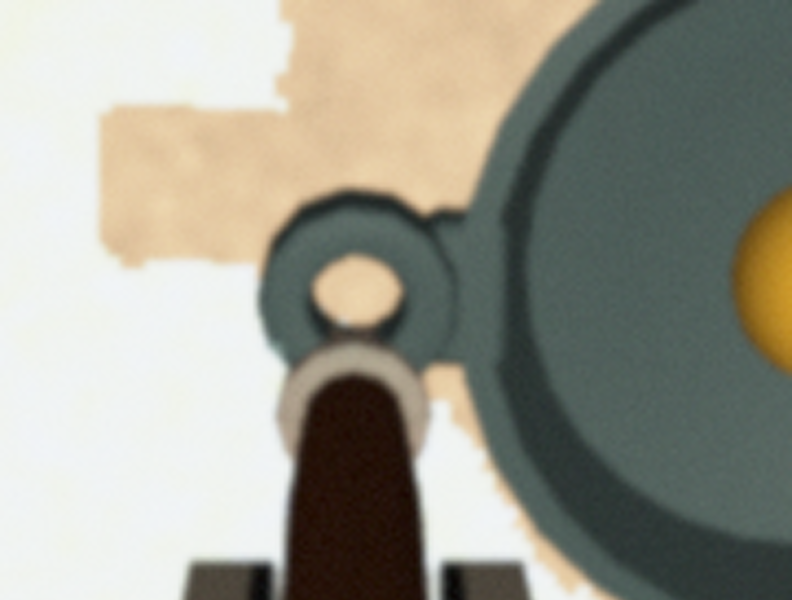

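Aligned to within about 0.5 mm: eye centre (321.4,218.2), collar centre (320.5,244.0). I'll lower gently, since the dish could tip.

```bash
python3 - <<'E'
from h import *
p=[.5647,.1125]
move_l(p+[.165],feed=.05); sleep(.2)
print(move_l(p+[.1332],feed=.02,until_force=2.0)); s=sense(); print(s["position"],s["wrist_force"],s["time_s"])
E
```

```text
False
[0.56476954 0.11250982 0.13333056] [-0.20608034  0.16062339  0.20891538] 11.5917
```

```bash
python3 - <<'E'
from h import *
p=[.5647,.1125]
command_gripper(.05); sleep(.5)
move_l(p+[.25],feed=.12)
D=down(-np.pi/2+.058)
movep([.49,.05,.33],D); sleep(.3)
w=wpose();pic,d=camera("wrist");cv2.imwrite("pics/w4.png",pic[...,::-1]);np.savez("w4.npz",R=w[0],t=w[1],d=d,p=pic)
print(sense()["time_s"])
for n,P in (("eye",[.565,.112,.042]),("top",[.565,.112,.156])): print(n,proj(P,*w,camera_params("wrist")["K"]))
E
```

```text
14.575
eye [257.28623742  92.43605614]
top [232.11807413  88.59048585]
```

View pics/w4.png

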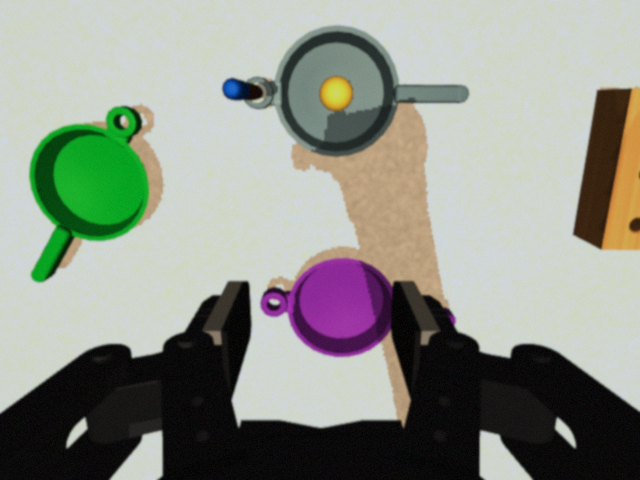

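The fork is seated: blue top at (233,89) as predicted for collar-down. The handle runs from (400,93) to (468,93.5). I'll grip the handle and lift.

```bash
python3 - <<'E'
from h import *
D=down(.057); h=[.5736,-.0425]
movep(h+[.26],D); move_l(h+[.10],feed=.15)
move_l(h+[.034],feed=.08,until_force=6) and print("touched")
print(sense()["position"],sense()["wrist_force"])
command_gripper(.024,30); print(sense()["finger_gap"],sense()["gripper_force"])
command_gripper(0,100); sleep(.3)
s=sense();print(s["finger_gap"],s["gripper_force"],s["wrist_force"],s["time_s"])
if s["finger_gap"]>.012: 
    move_l(h+[.044],feed=.02); sleep(.3)
    s=sense();print(s["finger_gap"],s["wrist_force"],s["ft_torque"],s["time_s"])
w=wpose();pic,d=camera("wrist");cv2.imwrite("pics/w5.png",pic[...,::-1])
E
```

```text
[ 0.57401359 -0.04239101  0.0343671 ] [-0.6193257   0.18884716  0.24094445]
0.023789190743173805 0.0
0.01448342818455785 97.54674553871155 [-2.8184766  -1.71420648  4.68150389] 19.1083
0.014405806150570776 [ 0.42713093  0.40162141 -3.37550778] [-0.27232119 -0.00263322  0.05622816] 20.0583
```

View pics/w5.png

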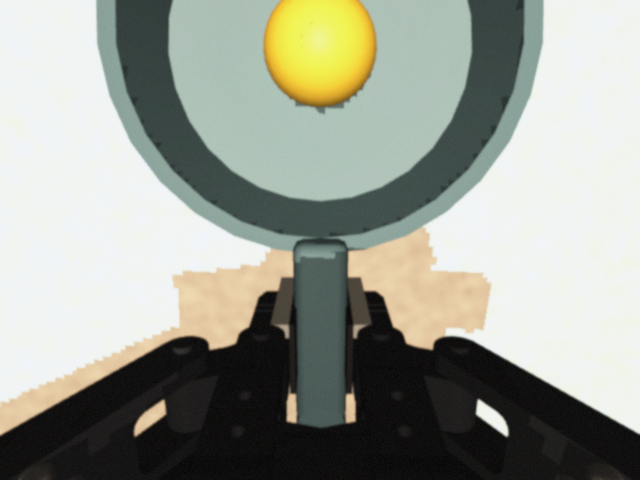

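The handle is gripped centrally, the dish is off the shelf carrying its full weight, and the potato is centred. Next I'll lift to 9 cm and take the quarter turn slowly.

```bash
python3 - <<'E'
from h import *
h=[.5736,-.0425]
move_l(h+[.124],feed=.03); sleep(.5)
s=sense(); print(s["position"],s["finger_gap"],s["ft_torque"],s["time_s"])
c=np.array([.569,.04]); r0=np.array(h)-c
move_l([.569-np.hypot(*r0),.04,.124],down(-np.pi/2),feed=.02); sleep(.8)
s=sense(); print(s["position"],np.round(s["tcp_rot"],3),s["finger_gap"],s["ft_torque"],s["time_s"])
w=wpose();pic,d=camera("wrist"); t,_=camera("scene"); u,_=camera("top")
cv2.imwrite("pics/w6.png",np.hstack([cv2.resize(pic,(400,300)),cv2.resize(t[160:310,250:450],(400,300))])[...,::-1])
cv2.imwrite("pics/t6.png",cv2.resize(u[150:350,200:440,::-1],None,fx=3,fy=3))
E
```

```text
[ 0.57362515 -0.04251318  0.12401221] 0.014289380954117472 [-0.27537157 -0.03403159  0.01717728] 23.425
[0.48635549 0.04000548 0.12399597] [[ 1. -0. -0.]
 [-0. -1.  0.]
 [-0. -0. -1.]] 0.014834302591870626 [0.00881962 0.26263559 0.01505713] 30.375
```

View pics/w6.png

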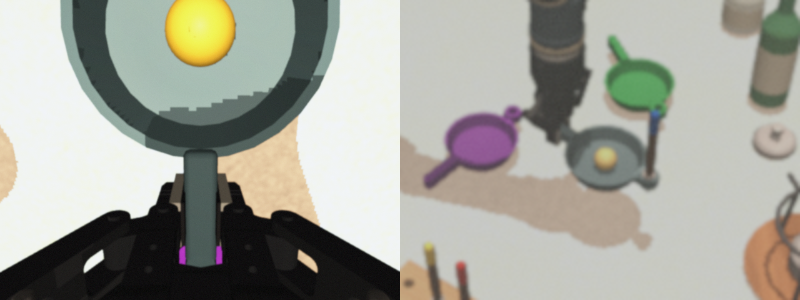

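The dish is level in the grip with the potato centred at (200,30). The scene view shows the fork upright in the eye at (652,150), pointing to the kitchen edge. I'm handing in.

```bash
python3 -c "
from h import *
print(finish_job())"
```

```text
the job is handed in; nothing more can be done
None
```

The job is handed in, though no verdict came back: the blue fork is in the eye with its collar down, and the arm is holding the dish level by its handle about 9 cm up, eye and fork towards the kitchen edge, potato in the middle.

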